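# Size a tube plug in the stepped gauge

## Task

Take the tube plug that stands on the paper sheet and find its size in the stepped gauge: starting with the smallest socket and taking each next one in turn, press it gently upright onto the socket for a moment, feeling whether it goes in, and stop at the first socket that it enters. Push it home there, flange down on the step, and let go; use no more than a light hand (well under 25 N) on the gauge, and leave the spare plug and the other things on the bench where they are.

Things in the scene. Friction and masses are not known exactly. Their poses are not given: they have to be found in the camera images.
- plug_a_grip (a point): On the axis of a black end plug's stem, 43 mm above the plug's underside, 24 mm above the flange's top and 16 mm below the stem's top; z along the stem, up. Of the two plugs, the one to gauge stands on the paper sheet, the other is a spare on the bare bench; which is which changes.
- plug_b_grip (a point): On the axis of a black end plug's stem, 43 mm above the plug's underside, 24 mm above the flange's top and 16 mm below the stem's top; z along the stem, up. Of the two plugs, the one to gauge stands on the paper sheet, the other is a spare on the bare bench; which is which changes.
- sheet_mid (a point): Centre of the white paper sheet, 105 mm (x) by 150 mm (y), flat on the bench. The plug to gauge stands within 40 mm of this point, the spare more than 80 mm away.
- plug_a: Black plastic end plug for a postal tube, about 60 g, upright: round body 16 mm tall, then a flange 48 mm across and 3 mm thick, then a round stem 22 mm across and 40 mm tall to hold it by. The body is 38 mm across in one plug and 42 mm in the other; nothing marks which, from above they look the same. Origin: centre of the underside, z up.
- plug_b: Black plastic end plug for a postal tube, about 60 g, upright: round body 16 mm tall, then a flange 48 mm across and 3 mm thick, then a round stem 22 mm across and 40 mm tall to hold it by. The body is 38 mm across in one plug and 42 mm in the other; nothing marks which, from above they look the same. Origin: centre of the underside, z up.
- gauge: Bench-fixed gauge: an aluminium stair of four steps along its y, 66 mm deep (x), 224 mm long, a socket per step every 56 mm, rising with socket size toward +y. It rides on springs: it sinks about 0.4 mm per newton beyond the first 1.5 N, 8 mm at most. Origin under its centre, at bench height. A plug enters its socket with 1 mm of play until the flange meets the step; a smaller one stops it at the rim.
- step1 (a point): Centre of the mouth of the socket in step 1 of the gauge, on the step's top face, 36 mm above the bench; x and y along the gauge, z up. Round socket 35 mm wide, 20 mm deep, 1 mm chamfer. The smallest: too small for both plugs.
- step2 (a point): Centre of the mouth of the socket in step 2 of the gauge, on the step's top face, 41 mm above the bench; x and y along the gauge, z up. Round socket 39 mm wide, 20 mm deep, 1 mm chamfer. 
- step3 (a point): Centre of the mouth of the socket in step 3 of the gauge, on the step's top face, 46 mm above the bench; x and y along the gauge, z up. Round socket 43 mm wide, 20 mm deep, 1 mm chamfer. 
- step4 (a point): Centre of the mouth of the socket in step 4 of the gauge, on the step's top face, 51 mm above the bench; x and y along the gauge, z up. Round socket 47 mm wide, 20 mm deep, 1 mm chamfer. The largest.
- marker: Bystander: black marker pen, 14 mm thick, 134 mm long, lying; origin under its middle, along x.
- tape_roll: Bystander: tape core standing on its flat side, 96 mm across, 48 mm tall; origin under its centre.
- knife: Bystander: red utility knife, lying along its x, 165 mm long, 22 mm wide, 18 mm tall; origin under the handle's middle.
- dispenser: Bystander: blue tape dispenser, 190 x 70 mm, 102 mm tall; origin under its middle.
- glue: Bystander: white bottle, 54 mm across, 150 mm tall, standing; origin under its centre.
- offcut: Bystander: short cardboard tube offcut standing on end, 42 mm across, 50 mm tall; origin under its centre.

How it is judged:
By the outcome, as a careful person would: the job done as asked, in the order asked, and still so for the second after the job is handed in, with the robot touching nothing.
It also fails if it takes over 64 s, if anything falls off the work surface, if the arm or the gripper's body presses on something with over 40 N, if the wrist force passes 120 N, or if a joint passes its speed limit or range.

## Robot

A 6-joint arm with a two-finger parallel gripper is mounted at the origin on the work surface. World frame = base frame: x ahead of the robot, y to its left, z up, the work surface at z = 0. Lengths are in m, angles in rad, forces in N, time in s.
With the tool pointing down it reaches from about 0.375 to 0.975 m from the base axis. Payload 3.8 kg.
Tool frame: the origin (TCP) lies where the fingers leave the gripper's body, on its centre line; the fingertips stand 73 mm ahead of it and the grasp point (between the pads) lies 54 mm ahead of it (nose_length is the distance from the TCP to the fingertips, in m); z points along the fingers, y is the line along which they close (so a half turn about z gives the same grasp; the last joint's range is limited). The gripper opens to 85 mm and grips with 20 to 120 N. Pads are 22 mm wide; open, the fingers measure 114 mm over their backs; the gripper's body (76 mm by 85 mm) begins 54 mm behind the grasp point. The pads swing forward as they close: fully open they stand 13 mm farther back than shut.
Start: joints at [1.215, 0.264, 1.604, -0, 1.274, -0.037], TCP at [0.212, 0.641, 0.304] pointing down, gripper open.
Joint ranges: [-2.63, 2.63], [-0.94, 2.18], [0.31, 2.57], [-1.31, 4.45], [0, 2.66], [-2.55, 2.55]. Speed limits (rad/s): [2.57, 2.57, 3.14, 3.14, 3.14, 3.14].

## Interface

Orientations are given as a rotation vector (axis times angle).
In Python, from workcell import read_state, read_camera, calibration, finish_job, look_for, cut_out, tip_of, nose_length gives the robot as it stands.
- The arm moves only by the tool step_arm, never from a script. Its argument "targets" is a list of rows, each a list of 3 entries, a list of its own where there are three numbers: the turn, a rotation vector about the tool's x, y, z in rad, then the shift along the tool's x, y, z in mm, then the finger opening in mm, from 0 to 85.4. In form: [[[ax, ay, az], [x, y, z], grip], ...]. A call has 1 to 5 rows; each row shifts and turns the commanded pose from where the row before left it, along the tool's axes as they then stand; what a row does not reach is not made up. A row lasts 1/12 s, in which the tool goes at most 41.7 mm and 7.16 degrees, less where a joint would pass 70% of its speed; a pose out of reach is approached as far as the arm can. A call with a gripper value outside its range is refused whole. The fingers move at their own pace and stop on an object; "grip_force" is the grip in N (left out, the last holds). Time passes only in rows, so rows that do not move let the fingers close. It gives the time, the measured TCP pose, the force, the opening and the grip force at its end, in the units of the state.
- read_state(): the state, without advancing time (a new reading comes with each control period).
- read_camera(name): name is "side" or "top" or "wrist"; returns the picture (420x560x3 uint8, red, green, blue); there is no depth.
- calibration(name): a dict with "camera_matrix" (3x3 intrinsics, pixels), "R" (3x3) and "t" (3): a world point X has camera coordinates R X + t. Camera axes: x right, y down, z forward; pixel columns grow to the right and rows downward; lengths in m; the calibration is good to about 2 mm. A picture is of the moment at which its call begins: read the wrist's pose just before it. calibration takes no time and is no camera call; for the wrist camera it gives the pose at the moment of the call.
- finish_job(): hands the job in; it is judged then, once.
Trained networks look in the newest picture that a camera, given by its name, has taken for a name from the list of things; names that differ only in an ending like _2 or _b are one class to them, and where a whole thing is asked for, a point or a joint stands for the part that bears it (a point fixed in the world has none). Each returns a list of dicts, best first, with "score" (0 to 1); they miss things now and then, are a little off and sometimes report something else, mostly with a low value. They report only what shows in the picture. A call takes as long as a camera call.
- look_for(camera, query): "extent" ([left, top, right, bottom] in pixels, round what is visible of it).
- cut_out(camera, query): "region" (420x560 bool, what is visible of it) and "extent" ([left, top, right, bottom] in pixels, round what is visible of it).
- tip_of(camera, query): "at" ([row, column] in pixels: a listed point, or the origin of a listed thing).
The state is a dict: "time": time; "q": joint angles; "joint_vel": joint speeds; "joint_torque": joint torques, N m; "tool_pos": TCP position; "tcp_rot": TCP orientation; "wrist_force": force on the tool from outside, world axes, zero at the start; "torque": the same for the moment, N m; "width": opening from 0.0 (shut) to 1.0 (fully open); "grip_force": force on a finger pad.
Only numpy, scipy, OpenCV 4.12 (cv2) and the standard library are available. Lean on these libraries where they do the work, as an engineer would, in place of code of your own. Each camera call takes 0.05 s, during which the arm holds its last target. There are 200 camera calls.

## Working session

There is one attempt and no reset: what is moved stays moved. The work goes in short steps, Python scripts to look and compute and a tool call to move; the robot and the scene stay as the last step left them, time stands still between calls to the robot, and variables do not carry over. Pictures are saved under pics/ and viewed, at most 10 in all, crops included, and the job is handed in when it is done.

Besides the shell and the picture viewer there is one more tool, called after "Call:" as name([rows], argument=value, ...), one row to a line, values as JSON. step_arm: Moves the arm, as the interface text tells. Its arguments: {"type":"object","properties":{"targets":{"type":"array","items":{"type":"array"}},"grip_force":{"type":"number"}},"required":["targets"]}

```bash
mkdir -p pics; cat > h.py <<'E'
import numpy as np, cv2
from workcell import *
def ray(cam,rc,z):
    c=calibration(cam);K=np.array(c["camera_matrix"]);R=np.array(c["R"]);t=np.array(c["t"])
    d=R.T@np.linalg.inv(K)@np.array([rc[1],rc[0],1.]);o=-R.T@t
    return o+d*(z-o[2])/d[2]
def proj(cam,X):
    c=calibration(cam);p=np.array(c["camera_matrix"])@(np.array(c["R"])@np.array(X)+np.array(c["t"]));return p[:2]/p[2]
def tri(cams,rcs):
    A=[];b=[]
    for cam,rc in zip(cams,rcs):
        c=calibration(cam);K=np.array(c["camera_matrix"]);P=K@np.c_[np.array(c["R"]),np.array(c["t"])]
        for v,r in((rc[1],0),(rc[0],1)):
            a=v*P[2]-P[r];A.append(a[:3]);b.append(-a[3])
    return np.linalg.lstsq(np.array(A),np.array(b),rcond=None)[0]
E
python3 - <<'E'
from h import *
np.set_printoptions(precision=4,suppress=True)
im=[]
for c in("side","top"):
    im.append(read_camera(c));cv2.imwrite(f"pics/{c}0.png",im[-1][:,:,::-1])
Z=dict(plug_a_grip=.043,sheet_mid=0,step1=.036,step2=.041,step3=.046,step4=.051,gauge=0,tape_roll=0,glue=0,dispenser=0,offcut=0,marker=0,knife=0)
for q in Z:
    for c in("top","side"):
        for r in tip_of(c,q)[:2]:print(q,c,np.round(r["at"]),round(r["score"],2),ray(c,r["at"],Z[q])[:2])
s=read_state();print(s["tcp_rot"],s["time"],nose_length)
E
```

```text
plug_a_grip top [178. 346.] 0.83 [ 0.6681 -0.2368]
plug_a_grip side [260. 337.] 0.86 [ 0.6616 -0.2339]
sheet_mid top [225. 191.] 0.66 [0.5432 0.1722]
sheet_mid top [251. 339.] 0.6 [ 0.4809 -0.2204]
sheet_mid side [282. 261.] 0.84 [ 0.4885 -0.2124]
step1 top [223. 200.] 0.87 [0.5445 0.141 ]
step1 top [226. 154.] 0.87 [0.5346 0.2592]
step1 side [177. 251.] 0.81 [0.5465 0.149 ]
step1 side [150. 242.] 0.73 [0.551  0.2924]
step2 top [223. 200.] 0.87 [0.5439 0.1399]
step2 top [226. 154.] 0.87 [0.534  0.2576]
step2 side [177. 251.] 0.81 [0.5452 0.1418]
step2 side [150. 242.] 0.73 [0.5497 0.2844]
step3 top [223. 200.] 0.87 [0.5432 0.1388]
step3 top [226. 154.] 0.87 [0.5334 0.2559]
step3 side [177. 251.] 0.81 [0.5439 0.1345]
step3 side [150. 242.] 0.73 [0.5484 0.2763]
step4 top [223. 200.] 0.87 [0.5426 0.1376]
step4 top [226. 154.] 0.87 [0.5328 0.2542]
step4 side [177. 251.] 0.81 [0.5426 0.1273]
step4 side [150. 242.] 0.73 [0.5471 0.2682]
gauge top [224. 194.] 0.94 [0.5468 0.1641]
gauge side [180. 252.] 0.8 [0.5551 0.1845]
tape_roll top [144. 307.] 0.73 [ 0.7725 -0.1361]
tape_roll side [239. 370.] 0.82 [ 0.78   -0.1423]
glue top [157. 366.] 0.92 [ 0.7359 -0.2953]
glue top [145. 310.] 0.6 [ 0.7697 -0.143 ]
glue side [282. 371.] 0.89 [ 0.7279 -0.2809]
dispenser top [271. 444.] 0.61 [ 0.4329 -0.4918]
dispenser top [251. 346.] 0.21 [ 0.4815 -0.2387]
dispenser side [237. 369.] 0.7 [ 0.7808 -0.1363]
dispenser side [384. 270.] 0.67 [ 0.4446 -0.4758]
offcut top [173. 274.] 0.53 [ 0.6897 -0.0475]
offcut side [230. 286.] 0.74 [ 0.5899 -0.0505]
offcut side [261. 337.] 0.68 [ 0.6753 -0.195 ]
marker top [208. 271.] 0.53 [ 0.5919 -0.039 ]
marker side [230. 290.] 0.56 [ 0.6    -0.0534]
knife top [153. 218.] 0.69 [0.7441 0.1077]
knife side [185. 328.] 0.94 [0.755  0.1025]
[-0.4987 -3.1017  0.0001] 1.4 0.0726
```

View pics/top0.png

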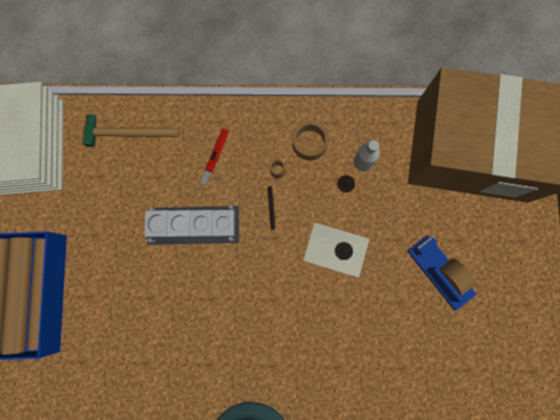

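View pics/side0.png

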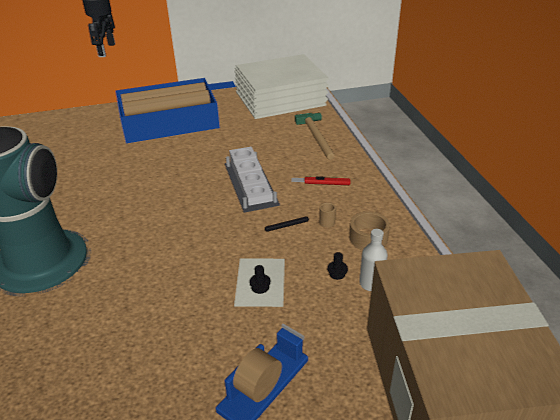

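```bash
cat >> h.py <<'E'
from scipy.spatial.transform import Rotation as Ro
def mv(p,yaw=None,n=None):
    "tool shift and turn to bring TCP to p, tool down with x axis at world yaw (deg)"
    s=read_state();R=Ro.from_rotvec(s["tcp_rot"]).as_matrix();d=R.T@(np.array(p)-s["tool_pos"])*1000
    w=None
    if yaw is not None:
        a=np.radians(yaw);x=np.array([np.cos(a),np.sin(a),0]);z=np.array([0,0,-1.]);T=np.c_[x,np.cross(z,x),z]
        w=Ro.from_matrix(R.T@T).as_rotvec()
    print("tcp",np.round(s["tool_pos"],4),"shift",np.round(d,1),"norm",np.round(np.linalg.norm(d)),"turn",w,"t",s["time"],"F",s["wrist_force"],"w",s["width"])
E
python3 - <<'E'
from h import *
np.set_printoptions(precision=4,suppress=True)
c=calibration("wrist");R=np.array(c["R"]);t=np.array(c["t"]);s=read_state();T=Ro.from_rotvec(s["tcp_rot"]).as_matrix()
print(c["camera_matrix"],"cam in tool",T.T@(-R.T@t-s["tool_pos"]),"fwd",T.T@R[2])
mv((.47,.16,.28),94)
for z in(.04,.06):print(ray("top",(251,344),z),tri(("top","side"),[(251,344),(280,260)]))
E
```

```text
[[320.2275   0.     276.5021]
 [  0.     320.2275 212.5529]
 [  0.       0.       1.    ]] cam in tool [ 0.0727 -0.0002 -0.07  ] fwd [-0.2822 -0.0002  0.9594]
tcp [0.2116 0.641  0.3039] shift [-396.2 -375.7   23.9] norm 547.0 turn [-0.0001  0.      1.1821] t 1.4 F [ 0.5173  0.092  -0.1049] w 1.0001849106648342
[ 0.478  -0.2289  0.04  ] [ 0.4819 -0.2312  0.0253]
[ 0.4767 -0.2264  0.06  ] [ 0.4819 -0.2312  0.0253]
```

Call:
step_arm([
  [[0,0,0],[-28.3,-26.8,1.7],85],
  [[0,0,0],[-28.3,-26.8,1.7],85],
  [[0,0,0],[-28.3,-26.8,1.7],85],
  [[0,0,0],[-28.3,-26.8,1.7],85],
  [[0,0,0],[-28.3,-26.8,1.7],85],
])

```text
time: 1.82
tool_pos: [0.3043, 0.4679, 0.2954]
tcp_rot: [0.497, 3.102, 0.0]
wrist_force: [1.2, -0.2, 0.3]
width: 0.995
grip_force: 0.0
```

Call:
step_arm([
  [[0,0,0],[-28.3,-26.8,1.7],85],
  [[0,0,0],[-28.3,-26.8,1.7],85],
  [[0,0,0],[-28.3,-26.8,1.7],85],
  [[0,0,0],[-28.3,-26.8,1.7],85],
  [[0,0,0],[-28.3,-26.8,1.7],85],
])

```text
time: 2.23
tool_pos: [0.3968, 0.2961, 0.2872]
tcp_rot: [0.498, 3.101, 0.001]
wrist_force: [-0.5, 0.8, 0.3]
width: 0.992
grip_force: 0.0
```

Call:
step_arm([
  [[0,0,0],[-28.3,-26.8,1.7],85],
  [[0,0,0],[-28.3,-26.8,1.7],85],
  [[0,0,0],[-28.3,-26.8,1.7],85],
  [[0,0,0],[-28.3,-26.8,1.7],85],
  [[0,0,0.118],[0,0,0],85],
])

```text
time: 2.65
tool_pos: [0.4727, 0.1551, 0.2802]
tcp_rot: [0.686, 3.063, -0.004]
wrist_force: [-0.1, 0.8, 1.3]
width: 0.994
grip_force: 0.0
```

Call:
step_arm([
  [[0,0,0.118],[0,0,0],85],
  [[0,0,0.118],[0,0,0],85],
  [[0,0,0.118],[0,0,0],85],
  [[0,0,0.118],[0,0,0],85],
  [[0,0,0.118],[0,0,0],85],
])

```text
time: 3.07
tool_pos: [0.4703, 0.1603, 0.2802]
tcp_rot: [1.551, 2.732, 0.0]
wrist_force: [0.4, -0.6, 0.0]
width: 0.999
grip_force: 0.0
```

Call:
step_arm([
  [[0,0,0.118],[0,0,0],85],
  [[0,0,0.118],[0,0,0],85],
  [[0,0,0.118],[0,0,0],85],
  [[0,0,0.118],[0,0,0],85],
  [[0,0,0],[0,0,0],85],
])

```text
time: 3.48
tool_pos: [0.4702, 0.1605, 0.2802]
tcp_rot: [2.143, 2.297, 0.0]
wrist_force: [0.6, 0.4, 0.4]
width: 0.995
grip_force: 0.0
```

```bash
python3 - <<'E'
from h import *
np.set_printoptions(precision=4,suppress=True)
im=read_camera("wrist");cv2.imwrite("pics/w1.png",im[:,:,::-1])
for q,z in dict(step1=.036,step2=.041,step3=.046,step4=.051,gauge=0).items():
    for r in tip_of("wrist",q)[:4]:print(q,np.round(r["at"]),round(r["score"],2),ray("wrist",r["at"],z)[:2])
E
```

```text
step1 [215. 348.] 0.96 [0.5442 0.1429]
step1 [267. 347.] 0.86 [0.5514 0.0846]
step1 [163. 357.] 0.73 [0.5458 0.1965]
step1 [ 98. 366.] 0.7 [0.5447 0.2566]
step2 [215. 348.] 0.96 [0.5429 0.1443]
step2 [267. 347.] 0.86 [0.55  0.087]
step2 [163. 357.] 0.73 [0.5445 0.197 ]
step2 [ 98. 366.] 0.7 [0.5434 0.2562]
step3 [215. 348.] 0.96 [0.5416 0.1457]
step3 [267. 347.] 0.86 [0.5485 0.0893]
step3 [163. 357.] 0.73 [0.5432 0.1976]
step3 [ 98. 366.] 0.7 [0.5421 0.2557]
step4 [215. 348.] 0.96 [0.5403 0.1471]
step4 [267. 347.] 0.86 [0.5471 0.0916]
step4 [163. 357.] 0.73 [0.5419 0.1981]
step4 [ 98. 366.] 0.7 [0.5409 0.2553]
gauge [184. 344.] 0.56 [0.544 0.168]
```

View pics/w1.png

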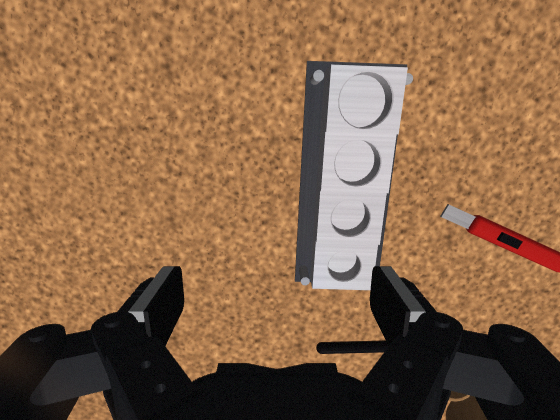

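```bash
python3 -c "
from h import *
mv((.5,.085,.16),94)"
```

```text
tcp [0.4702 0.1605 0.2801] shift [-77.5  24.1 120.1] norm 145.0 turn [ 1.03325859e-04 -1.50902960e-06  3.71009083e-03] t 3.7833 F [-0.51848326 -0.3473706   0.35541792] w 0.9964266538933658
```

Call:
step_arm([
  [[0,0,0.0037],[-19.4,6,30],85],
  [[0,0,0],[-19.4,6,30],85],
  [[0,0,0],[-19.4,6,30],85],
  [[0,0,0],[-19.4,6,30],85],
  [[0,0,0],[0,0,0],85],
])

```text
time: 4.2
tool_pos: [0.4962, 0.0819, 0.154]
tcp_rot: [-2.141, -2.291, 0.014]
wrist_force: [-1.8, -0.1, -0.5]
width: 0.993
grip_force: 0.0
```

```bash
python3 - <<'E'
from h import *
np.set_printoptions(precision=4,suppress=True)
im=read_camera("wrist");cv2.imwrite("pics/w2raw.png",im[:,:,::-1])
c=calibration("wrist");np.savez("w2.npz",**{k:np.array(v) for k,v in c.items()})
for r in tip_of("wrist","step1")[:4]:print(np.round(r["at"]),round(r["score"],2),[ray("wrist",r["at"],z)[:2] for z in(.036,.041,.046,.051)])
v=cv2.resize(im[:,200:480],None,fx=2,fy=2,interpolation=cv2.INTER_CUBIC)[:600] if 0 else cv2.resize(im[0:300,220:520],(600,600),interpolation=cv2.INTER_CUBIC)
cv2.imwrite("pics/w2.png",v[:,:,::-1])
E
```

```text
[ 37. 393.] 0.97 [array([0.5523, 0.2024]), array([0.5508, 0.2012]), array([0.5492, 0.2   ]), array([0.5477, 0.1988])]
[240. 365.] 0.75 [array([0.5543, 0.0852]), array([0.5528, 0.0871]), array([0.5512, 0.0889]), array([0.5496, 0.0907])]
[146. 375.] 0.66 [array([0.5515, 0.144 ]), array([0.55  , 0.1443]), array([0.5485, 0.1446]), array([0.547 , 0.1449])]
```

View pics/w2.png

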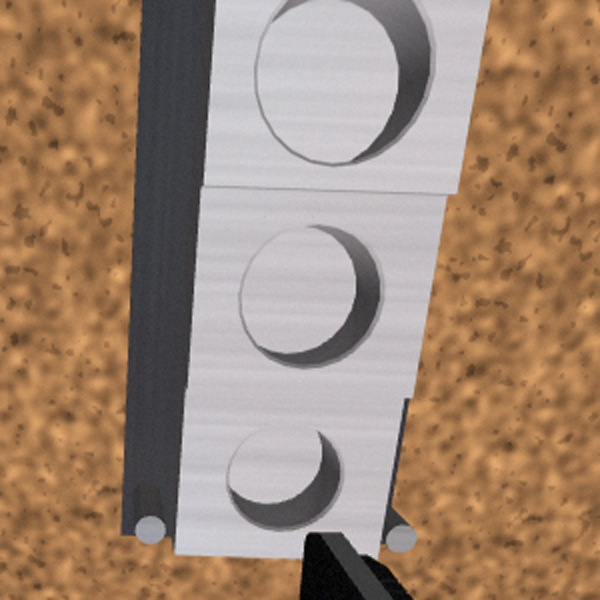

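```bash
cat > fit.py <<'E'
from h import *
from scipy.optimize import differential_evolution as DE
np.set_printoptions(precision=4,suppress=True)
def fitg(im,c,steps,dz=0):
    g=cv2.GaussianBlur(cv2.cvtColor(im,cv2.COLOR_RGB2GRAY),(0,0),.7).astype(np.float32)
    K=np.array(c["camera_matrix"]);R=np.array(c["R"]);t=np.array(c["t"]);a=np.linspace(0,2*np.pi,90,endpoint=False)
    def ring(x,y,z,r):
        P=np.c_[x+r*np.cos(a),y+r*np.sin(a),0*a+z];p=(P@R.T+t)@K.T;p=(p[:,:2]/p[:,2:]).astype(np.float32)
        return cv2.remap(g,p[:,:1],p[:,1:],cv2.INTER_LINEAR,borderValue=0)[:,0],(p[:,0]>1)&(p[:,0]<558)&(p[:,1]>1)&(p[:,1]<418)
    def f(v):
        S=0
        for k in steps:
            x=v[0]-np.sin(v[2])*(k-2.5)*.056;y=v[1]+np.cos(v[2])*(k-2.5)*.056;z=.031+.005*k+dz;r=.0155+.002*k+v[3]
            o,m=ring(x,y,z,r+.001);i,_=ring(x,y,z,r-.0002)
            S-=np.mean(np.clip(o-i,-40,40)[m])
        return S
    r=DE(f,[(.53,.56),(.15,.19),(-.05,.15),(-.0005,.0015)],seed=1,tol=1e-8,popsize=20)
    v=r.x;print("gauge",v,"score",r.fun)
    for k in range(1,5):print(k,v[0]-np.sin(v[2])*(k-2.5)*.056,v[1]+np.cos(v[2])*(k-2.5)*.056)
    return v
E
python3 - <<'E'
from fit import *
c=calibration("wrist");s=read_state();im=read_camera("wrist");c2=calibration("wrist");print(s["tool_pos"],np.array(c2["t"])-c["t"])
fitg(im,c,[1,2,3]);fitg(im,c,[1,2]);fitg(im,c,[2,3])
fitg(im,c,[1,2,3],-.002)
mv((.48,-.15,.27),94)
E
```

```text
[0.4986 0.0843 0.1588] [-0.0018  0.0003 -0.0001]
gauge [0.5443 0.1687 0.0322 0.0001] score -94.24696350097656
1 0.5470158840266809 0.08474190757181613
2 0.5452125591280784 0.14071286449869097
3 0.543409234229476 0.19668382142556584
4 0.5416059093308735 0.25265477835244066
gauge [0.5439 0.169  0.0361 0.    ] score -58.37726593017578
1 0.5469277795387427 0.0850993432349423
2 0.5449038991703807 0.14106275903718368
3 0.5428800188020189 0.19702617483942503
4 0.5408561384336569 0.25298959064166643
gauge [0.5443 0.1687 0.0304 0.0001] score -66.9993667602539
1 0.5468158350934842 0.08472925690893418
2 0.5451145345560003 0.1407034078759757
3 0.5434132340185166 0.19667755884301727
4 0.5417119334810327 0.2526517098100588
gauge [0.5448 0.1688 0.0325 0.0003] score -94.3467788696289
1 0.5475347927275445 0.0848650154167049
2 0.5457139146281995 0.1408354040427215
3 0.5438930365288546 0.19680579266873804
4 0.5420721584295096 0.25277618129475465
tcp [0.4998 0.085  0.1605] shift [-233.   -35.7 -109.6] norm 260.0 turn [-0.0001 -0.0005 -0.0019] t 4.35 F [ 0.0837 -0.3624  0.2756] w 0.9931040387872379
```

```bash
python3 - <<'E'
from fit import *
c=calibration("wrist");s=read_state();im=read_camera("wrist");c2=calibration("wrist");print(s["tool_pos"],np.array(c2["t"])-c["t"])
fitg(im,c,[1,2,3]);fitg(im,c,[1,2])
mv((.48,-.15,.27),94)
E
```

```text
[0.4998 0.085  0.1605] [-0.0011  0.0001 -0.0001]
gauge [0.5442 0.1686 0.0325 0.0002] score -94.45472717285156
1 0.5468896311018834 0.08463375554068066
2 0.545071608100305 0.1406042369783611
3 0.5432535850987267 0.19657471841604157
4 0.5414355620971483 0.25254519985372204
gauge [0.544  0.1689 0.0337 0.0001] score -58.4282112121582
1 0.5467863499070857 0.08498373661127681
2 0.544899650072091 0.14095194512050668
3 0.5430129502370961 0.19692015362973653
4 0.5411262504021013 0.25288836213896637
tcp [0.5004 0.0853 0.1615] shift [-233.3  -36.3 -108.7] norm 260.0 turn [ 0.0022 -0.0005 -0.0012] t 4.4 F [-0.3323  0.6703 -0.5811] w 0.9968750101954572
```

Call:
step_arm([
  [[0,0,0],[-37.3,0,-6],85],
  [[0,0,0],[-37.3,0,-6],85],
  [[0,0,0],[-37.3,0,-6],85],
  [[0,0,0],[-37.3,0,-6],85],
  [[0,0,0],[-37.3,0,-6],85],
])

```text
time: 4.82
tool_pos: [0.5138, -0.1021, 0.1934]
tcp_rot: [2.139, 2.295, 0.004]
wrist_force: [1.5, -1.0, -0.7]
width: 0.994
grip_force: 0.0
```

Call:
step_arm([
  [[0,0,0],[-37.3,0,-6],85],
  [[0,0,0],[-37.3,0,-5],85],
  [[0,0,0],[-37.3,0,0],85],
  [[0,0,0],[0,0,0],85],
  [[0,0,0],[0,0,0],85],
])

```text
time: 5.23
tool_pos: [0.5214, -0.2145, 0.2039]
tcp_rot: [2.144, 2.29, 0.003]
wrist_force: [-0.0, -0.3, 0.3]
width: 0.991
grip_force: 0.0
```

```bash
python3 - <<'E'
from h import *
np.set_printoptions(precision=4,suppress=True)
read_camera("wrist")
c=calibration("wrist");s=read_state();im=read_camera("wrist");cv2.imwrite("pics/w3.png",im[:,:,::-1])
for r in tip_of("wrist","plug_a_grip")[:3]:print(np.round(r["at"],1),r["score"],ray("wrist",r["at"],.043))
for r in tip_of("wrist","plug_a")[:3]:print(np.round(r["at"],1),r["score"],ray("wrist",r["at"],0))
for r in look_for("wrist","plug_a")[:3]:print(r)
mv((.48,-.15,.27),94)
E
```

```text
[255.3 452.2] 0.81 [ 0.6576 -0.2322  0.043 ]
[218.1 231.6] 0.94 [ 0.4803 -0.2273  0.    ]
[238.8 428.1] 0.68 [ 0.6586 -0.2346 -0.    ]
{'extent': [406.5, 218.6, 470.9, 279.2], 'score': 0.95}
{'extent': [198.8, 195.4, 258.5, 252.4], 'score': 0.7}
tcp [ 0.5201 -0.2113  0.2015] shift [ 64.  -35.6 -68.5] norm 100.0 turn [ 0.0004 -0.0001  0.0007] t 5.4833 F [-0.2766  0.4176 -0.5007] w 0.99376647793027
```

View pics/w3.png

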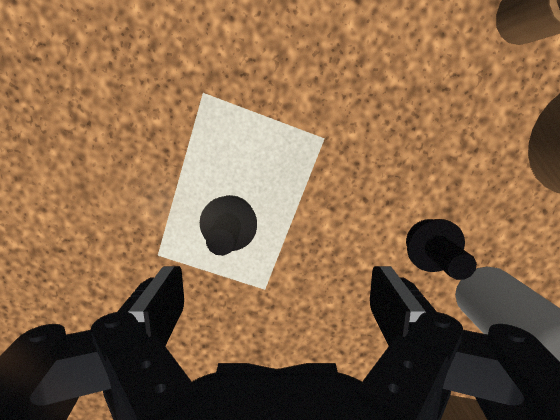

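```bash
cat >> h.py <<'E'
def flange(im,c,z,box,thr=60):
    "outer circle of the dark flange: hull of dark region, fitted to a 24 mm circle at height z"
    from scipy.optimize import least_squares
    g=cv2.cvtColor(im,cv2.COLOR_RGB2GRAY);x0,y0,x1,y1=box
    m=np.zeros_like(g);m[y0:y1,x0:x1]=(g[y0:y1,x0:x1]<thr)
    ct=max(cv2.findContours(m,cv2.RETR_EXTERNAL,cv2.CHAIN_APPROX_NONE)[0],key=cv2.contourArea)[:,0].astype(float)
    K=np.array(c["camera_matrix"]);R=np.array(c["R"]);t=np.array(c["t"]);o=-R.T@t
    d=np.c_[ct,np.ones(len(ct))]@np.linalg.inv(K).T@R;P=o+d*((z-o[2])/d[:,2])[:,None]
    f=least_squares(lambda v:np.hypot(P[:,0]-v[0],P[:,1]-v[1])-.024-v[2],[*P.mean(0)[:2],0],loss="soft_l1",f_scale=.0005)
    return f.x,np.median(np.abs(f.fun))
E
python3 - <<'E'
from h import *
np.set_printoptions(precision=4,suppress=True)
c=calibration("wrist");im=read_camera("wrist")
for thr in(50,70,90):print(flange(im,c,.018,(180,180,280,275),thr))
p=flange(im,c,.018,(180,180,280,275),70)[0]
mv((p[0],p[1],.2),94)
E
```

```text
(array([ 0.4813, -0.2299, -0.0007]), np.float64(0.0014450833881932328))
(array([ 0.4806, -0.2292, -0.0001]), np.float64(0.0005932802703259184))
(array([ 0.4806, -0.2292, -0.    ]), np.float64(0.0005780568657115803))
tcp [ 0.52   -0.2114  0.2013] shift [-15.  -40.5   1.3] norm 43.0 turn [ 0.0002 -0.0001  0.0007] t 5.5333 F [0.6098 0.4161 0.2402] w 1.0017412509042039
```

Call:
step_arm([
  [[0,0,0],[-7.5,-20.3,0],85],
  [[0,0,0],[-7.5,-20.2,10],85],
  [[0,0,0],[0,0,30],85],
  [[0,0,0],[0,0,30],60],
  [[0,0,0],[0,0,22],50],
])

```text
time: 5.95
tool_pos: [0.4796, -0.2295, 0.1075]
tcp_rot: [-2.142, -2.296, 0.0]
wrist_force: [-0.7, 0.9, 0.5]
width: 0.743
grip_force: 0.0
```

Call:
step_arm([
  [[0,0,0],[0,0,12],40],
  [[0,0,0],[0,0,0],35],
  [[0,0,0],[0,0,0],30],
  [[0,0,0],[0,0,0],30],
  [[0,0,0],[0,0,0],30],
])

```text
time: 6.37
tool_pos: [0.482, -0.2312, 0.099]
tcp_rot: [2.142, 2.294, 0.001]
wrist_force: [0.0, -0.1, -0.2]
width: 0.353
grip_force: 0.0
```

```bash
python3 - <<'E'
from h import *
c=calibration("wrist");im=read_camera("wrist");cv2.imwrite("pics/w4.png",im[:,:,::-1])
print(proj("wrist",(.4806,-.2292,.059)),proj("wrist",(.4806,-.2292,.019)))
mv((.4806,-.2292,.097),94)
E
```

```text
[275.41863207 304.73877768] [275.54910067 260.8095122 ]
tcp [ 0.4819 -0.2312  0.0989] shift [ 2.1 -1.1  1.9] norm 3.0 turn [ 0.00292334  0.00185552 -0.00120379] t 6.4167 F [-0.0455492  -0.04412488  0.60757696] w 0.34929202737871057
```

View pics/w4.png

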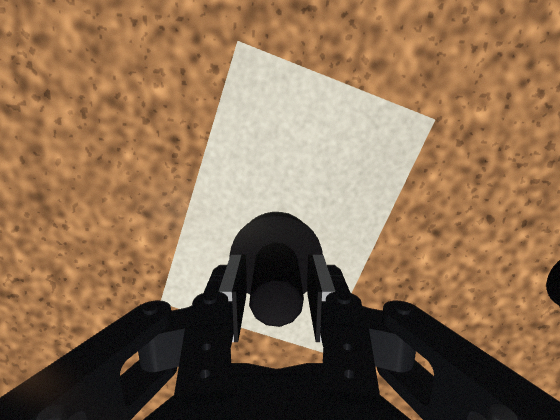

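Call:
step_arm([
  [[0,0,0],[2,-1,1.5],30],
  [[0,0,0],[0,0,0],22],
  [[0,0,0],[0,0,0],15],
  [[0,0,0],[0,0,0],15],
  [[0,0,0],[0,0,0],15],
], grip_force=50)

```text
time: 6.83
tool_pos: [0.4798, -0.2289, 0.0964]
tcp_rot: [2.144, 2.295, 0.001]
wrist_force: [-0.8, 1.7, 5.3]
width: 0.246
grip_force: 48.9
```

Call:
step_arm([
  [[0,0,0],[0,0,0],15],
  [[0,0,0],[0,0,0],15],
  [[0,0,0],[0,0,-30],15],
  [[0,0,0],[0,0,-30],15],
  [[0,0,0],[0,0,-20],15],
])

```text
time: 7.25
tool_pos: [0.4796, -0.229, 0.1773]
tcp_rot: [2.144, 2.295, 0.0]
wrist_force: [1.1, -1.3, -0.0]
width: 0.24
grip_force: 49.0
```

Call:
step_arm([
  [[0,0,0],[0,0,0],15],
  [[0,0,0],[0,0,0],15],
])

```text
time: 7.42
tool_pos: [0.4801, -0.2292, 0.1768]
tcp_rot: [2.142, 2.294, 0.001]
wrist_force: [-0.6, 0.4, -1.2]
width: 0.245
grip_force: 49.0
```

```bash
python3 - <<'E'
from h import *
np.set_printoptions(precision=4,suppress=True)
c=calibration("wrist");im=read_camera("wrist");s=read_state();cv2.imwrite("pics/w5.png",im[:,:,::-1])
print(s["grip_force"]); mv((.5468,.085,.18),94)
E
```

```text
49.01400089263916
tcp [ 0.479  -0.2287  0.1753] shift [308.4  89.   -4.8] norm 321.0 turn [-0.0002  0.     -0.0016] t 7.4667 F [-0.0038 -0.3911 -1.369 ] w 0.24325198821255084
```

View pics/w5.png

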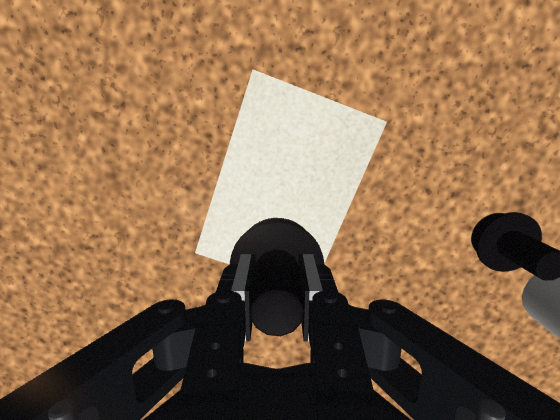

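```bash
cat > inhand.py <<'E'
from h import *
from scipy.optimize import least_squares
np.set_printoptions(precision=4,suppress=True)
def inhand(im,thr,rmax=252):
    c=calibration("wrist");s=read_state();T=Ro.from_rotvec(s["tcp_rot"]).as_matrix();p=np.array(s["tool_pos"])
    g=cv2.cvtColor(im,cv2.COLOR_RGB2GRAY);pts=[]
    for col in range(236,320,2):
        for r in range(195,rmax):
            if g[r:r+3,col].max()<thr and g[r-1,col]>=thr-15:pts.append((col,r-.5*0));break
    pts=np.array(pts,float);K=np.array(c["camera_matrix"]);R=np.array(c["R"]);t=np.array(c["t"])
    Rt=R@T;tt=R@p+t  # tool->cam
    a=np.linspace(0,2*np.pi,360)
    best=[]
    for zt in(.0795-.0015,.0795):   # flange top / mid
        d=np.c_[pts,np.ones(len(pts))]@np.linalg.inv(K).T@Rt;o=-Rt.T@tt;P=o+d*((zt-o[2])/d[:,2])[:,None]
        f=least_squares(lambda v:np.hypot(P[:,0]-v[0],P[:,1]-v[1])-.024,[0,0],loss="soft_l1",f_scale=.0003)
        print("tool zt",zt,"flange centre in tool (mm)",f.x*1000,"resid",np.median(abs(f.fun))*1000,len(pts))
if __name__=="__main__":
    im=cv2.imread("pics/w5.png")[:,:,::-1].copy()
    for thr in(40,55,70):inhand(im,thr)
E
python3 inhand.py
```

```text
tool zt 0.078 flange centre in tool (mm) [ 0.6921 -0.604 ] resid 0.6103539678086276 42
tool zt 0.0795 flange centre in tool (mm) [ 0.2382 -0.6235] resid 0.58693208316179 42
tool zt 0.078 flange centre in tool (mm) [ 1.0289 -0.895 ] resid 0.5274345998230074 42
tool zt 0.0795 flange centre in tool (mm) [ 0.5731 -0.8943] resid 0.5159968640928593 42
tool zt 0.078 flange centre in tool (mm) [ 1.1074 -0.8508] resid 0.6520296817719429 42
tool zt 0.0795 flange centre in tool (mm) [ 0.6548 -0.8512] resid 0.6208008825299843 42
```

```bash
python3 -c "
from h import *
mv((.5476,.0840,.16),94)"
```

```text
tcp [ 0.479  -0.2287  0.1753] shift [307.3  89.7  15.2] norm 321.0 turn [-1.87172265e-04  1.74641093e-05 -1.59479237e-03] t 7.4667 F [-0.0037815  -0.39111348 -1.3689748 ] w 0.24325198821255084
```

Call:
step_arm([
  [[0,0,0],[34.1,9.9,0],15],
  [[0,0,0],[34.1,9.9,0],15],
  [[0,0,0],[34.1,9.9,0],15],
  [[0,0,0],[34.1,9.9,0],15],
  [[0,0,0],[34.1,9.9,0],15],
])

```text
time: 7.88
tool_pos: [0.5156, -0.0537, 0.1732]
tcp_rot: [-2.143, -2.293, 0.004]
wrist_force: [1.5, -0.3, -0.1]
width: 0.242
grip_force: 49.0
```

Call:
step_arm([
  [[0,0,0],[34.1,9.9,0],15],
  [[0,0,0],[34.1,9.9,0],15],
  [[0,0,0],[34.1,9.9,0],15],
  [[0,0,0],[34.1,9.9,0],15],
  [[0,0,0],[0,0,10],15],
])

```text
time: 8.3
tool_pos: [0.5485, 0.0887, 0.1654]
tcp_rot: [-2.139, -2.3, -0.005]
wrist_force: [0.9, -0.1, -0.1]
width: 0.246
grip_force: 49.0
```

Call:
step_arm([
  [[0,0,0],[0,0,0],15],
  [[0,0,0],[0,0,0],15],
  [[0,0,0],[0,0,0],15],
])

```text
time: 8.55
tool_pos: [0.5462, 0.0825, 0.1641]
tcp_rot: [-2.144, -2.294, 0.004]
wrist_force: [0.9, -0.9, -1.2]
width: 0.248
grip_force: 49.0
```

```bash
python3 - <<'E'
from h import *
from fit import fitg
P=[]
for i in range(6):
    read_camera("side");s=read_state();P.append([*s["tool_pos"],*s["wrist_force"]])
print(np.round(P,4))
c=calibration("wrist");im=read_camera("wrist");cv2.imwrite("pics/w6.png",im[:,:,::-1])
for k in([3],[2,3],[3,4]):fitg(im,c,k)
mv((.5476,.0840,.16),94)
E
```

```text
[[ 0.5466  0.0823  0.1647  0.2705 -0.2662 -0.3978]
 [ 0.5469  0.0822  0.1652 -0.604   0.0895  0.4589]
 [ 0.5472  0.0823  0.1655  0.384   0.6561 -0.3399]
 [ 0.5473  0.0824  0.1658 -1.1379  0.0364 -1.3551]
 [ 0.5474  0.0825  0.1659  0.4353 -0.3435 -0.1635]
 [ 0.5474  0.0827  0.1659 -0.5468 -0.0589 -0.8909]]
gauge [0.5463 0.1685 0.0945 0.    ] score -40.0
1 0.554255873348961 0.08489424637455653
2 0.5489703008636648 0.14064424837906483
3 0.5436847283783686 0.19639425038357314
4 0.5383991558930724 0.25214425238808147
gauge [0.5446 0.1686 0.0323 0.0002] score -77.18025970458984
1 0.5473145248713047 0.08468062102896458
2 0.5455062159744412 0.14065141715456497
3 0.5436979070775775 0.19662221328016538
4 0.5418895981807139 0.2525930094057658
gauge [0.5566 0.179  0.0828 0.0015] score nan
1 0.5635304105618278 0.09524073892443688
2 0.5588968030927501 0.15104871041438184
3 0.5542631956236725 0.20685668190432677
4 0.5496295881545948 0.2626646533942717
tcp [0.5474 0.0829 0.1659] shift [1.1 0.2 5.9] norm 6.0 turn [ 0.0006 -0.     -0.0026] t 8.9 F [ 0.3836  0.298  -0.128 ] w 0.2423340238831859
  return _methods._mean(a, axis=axis, dtype=dtype,
  ret = ret.dtype.type(ret / rcount)
```

View pics/w6.png

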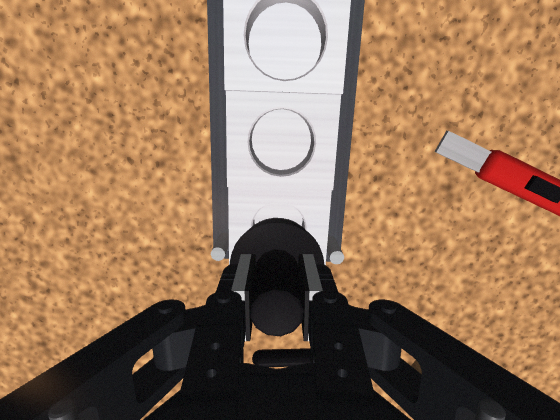

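```bash
python3 - <<'E'
from inhand import *
im=read_camera("wrist")
for thr in(45,60,75):inhand(im,thr)
mv((.5481,.0839,.16),94)
E
```

```text
tool zt 0.078 flange centre in tool (mm) [ 0.9595 -0.8605] resid 0.5077888954590943 42
tool zt 0.0795 flange centre in tool (mm) [ 0.503  -0.8594] resid 0.49466135328647165 42
tool zt 0.078 flange centre in tool (mm) [ 1.1011 -0.9793] resid 0.6528748553340791 42
tool zt 0.0795 flange centre in tool (mm) [ 0.6479 -0.9729] resid 0.6347703207993556 42
tool zt 0.078 flange centre in tool (mm) [ 1.1415 -0.907 ] resid 0.6136708804659781 42
tool zt 0.0795 flange centre in tool (mm) [ 0.6886 -0.9054] resid 0.5962453708047641 42
tcp [0.5475 0.083  0.1659] shift [0.8 0.7 5.9] norm 6.0 turn [ 0.0006 -0.     -0.0023] t 8.95 F [ 0.3245 -0.0879 -0.6955] w 0.23862898184480807
```

```bash
python3 - <<'E'
from h import *
np.set_printoptions(precision=3,suppress=True)
im=read_camera("wrist");c=calibration("wrist");s=read_state();T=Ro.from_rotvec(s["tcp_rot"]).as_matrix()
K=np.array(c["camera_matrix"]);R=np.array(c["R"]);t=np.array(c["t"]);Rt=R@T;tt=R@np.array(s["tool_pos"])+t;o=-Rt.T@tt
g=cv2.cvtColor(im,cv2.COLOR_RGB2GRAY)
print(g[326:346:1,276],g[210:224,276])
def X(col,row,zt):
    d=Rt.T@np.linalg.inv(K)@np.array([col,row,1.]);return (o+d*(zt-o[2])/d[2])[:2]*1000
for r in(334.5,335.5,336.5):print(r,X(276,r,.0375)+[11,0])
for r in(217,218):print(r,[X(276,r,z)-[k,0] for z,k in((.0775,24),(.0805,24),(.0965,19),(.0965,21))])
# stem side edges at top
print(g[312,240:316])
E
```

```text
[ 43  36  36  39  35  41  38  42  37  30 149 154 162 172 176 175 171 177
 173 173] [228 228 227 229 229 226 225 178  40  24  26  29  24  33]
334.5 [ 1.355 -1.04 ]
335.5 [ 0.891 -1.04 ]
336.5 [ 0.427 -1.041]
217 [array([ 2.423, -1.116]), array([ 1.492, -1.125]), array([ 1.526, -1.176]), array([-0.474, -1.176])]
218 [array([ 1.918, -1.116]), array([ 0.976, -1.126]), array([ 0.956, -1.177]), array([-1.044, -1.177])]
[ 8 13 14 16 12 35 49 44 45 29 17 20 26 29 31 29 31 28 32 30 32 28 31 35
 33 34 34 29 35 31 32 33 32 32 34 30 37 36 35 35 31 32 31 34 29 32 31 29
 31 31 29 29 33 27 27 34 30 32 31 24 31 25 25 14 27 46 44 45 36 14 16 10
 19 20 17 18]
```

Call:
step_arm([
  [[0,0,0],[0.6,0.9,8],15],
  [[0,0,0],[0,0,10],15],
  [[0,0,0],[0,0,8],15],
  [[0,0,0],[0,0,3],15],
  [[0,0,0],[0,0,1],15],
])

```text
time: 9.42
tool_pos: [0.5469, 0.0841, 0.1336]
tcp_rot: [-2.143, -2.295, 0.004]
wrist_force: [0.7, 0.7, -0.8]
width: 0.248
grip_force: 49.0
```

Call:
step_arm([
  [[0,0,0],[0,0,1],15],
  [[0,0,0],[0,0,1],15],
  [[0,0,0],[0,0,1],15],
])

```text
time: 9.67
tool_pos: [0.5485, 0.0842, 0.1328]
tcp_rot: [2.144, 2.296, 0.001]
wrist_force: [-0.1, 0.2, -0.5]
width: 0.242
grip_force: 49.0
```

Call:
step_arm([
  [[0,0,0],[0,0,1],15],
  [[0,0,0],[0,0,1],15],
  [[0,0,0],[0,0,0],15],
])

```text
time: 9.92
tool_pos: [0.5485, 0.0843, 0.1312]
tcp_rot: [2.144, 2.296, 0.001]
wrist_force: [-1.1, 0.9, 4.9]
width: 0.244
grip_force: 49.3
```

Call:
step_arm([
  [[0,0,0],[0,0,1],15],
  [[0,0,0],[0,0,0],15],
  [[0,0,0],[0,0,0],15],
  [[0,0,0],[0,0,0],15],
])

```text
time: 10.25
tool_pos: [0.5485, 0.0842, 0.1305]
tcp_rot: [2.144, 2.296, 0.001]
wrist_force: [-2.5, 0.5, 7.1]
width: 0.24
grip_force: 49.6
```

Call:
step_arm([
  [[0,0,0],[0,0,-8],15],
  [[0,0,0],[0,0,-12],15],
  [[0,0,0],[25,0.9,0],15],
  [[0,0,0],[25,0.9,0],15],
  [[0,0,0],[5.5,0.1,0],15],
])

```text
time: 10.67
tool_pos: [0.5469, 0.1421, 0.151]
tcp_rot: [2.143, 2.296, 0.004]
wrist_force: [-0.5, -0.0, -0.1]
width: 0.245
grip_force: 49.1
```

Call:
step_arm([
  [[0,0,0],[0,0,0],15],
  [[0,0,0],[0,0,0],15],
  [[0,0,0],[0,0,0],15],
  [[0,0,0],[0,0,0],15],
  [[0,0,0],[0,0,0],15],
])

```text
time: 11.08
tool_pos: [0.5462, 0.1389, 0.1495]
tcp_rot: [-2.145, -2.295, 0.001]
wrist_force: [0.3, -0.2, -0.7]
width: 0.244
grip_force: 49.1
```

```bash
python3 - <<'E'
from h import *
from fit import fitg
c=calibration("wrist");im=read_camera("wrist")
fitg(im,c,[3])
fitg(im,c,[3,4])
mv((.5466,.1397,.1375),94)
E
```

```text
gauge [0.5464 0.1687 0.0926 0.0002] score -39.83631896972656
1 0.5541714439881265 0.0850102355966537
2 0.5489927021910547 0.1407702627971426
3 0.543813960393983 0.1965302899976315
4 0.5386352185969112 0.2522903171981204
gauge [0.5448 0.1685 0.0364 0.0003] score -79.83524322509766
1 0.5478940232860154 0.08457253067382821
2 0.5458565362849154 0.14053545274478826
3 0.5438190492838152 0.1964983748157483
4 0.5417815622827151 0.2524612968867084
tcp [0.5462 0.1389 0.1495] shift [ 0.8  0.4 12. ] norm 12.0 turn [-0.0003  0.0002 -0.0025] t 11.1333 F [ 0.2465  1.0365 -1.3406] w 0.23726039310224015
```

Call:
step_arm([
  [[0,0,0],[0.8,0.6,4],15],
  [[0,0,0],[0,0,4],15],
  [[0,0,0],[0,0,2.5],15],
  [[0,0,0],[0,0,1],15],
  [[0,0,0],[0,0,0],15],
])

```text
time: 11.55
tool_pos: [0.5464, 0.1404, 0.1375]
tcp_rot: [-2.144, -2.296, 0.002]
wrist_force: [0.2, -0.2, -1.0]
width: 0.246
grip_force: 49.2
```

Call:
step_arm([
  [[0,0,0],[0,0,1],15],
  [[0,0,0],[0,0,1],15],
  [[0,0,0],[0,0,1],15],
  [[0,0,0],[0,0,0],15],
])

```text
time: 11.88
tool_pos: [0.5468, 0.1406, 0.1356]
tcp_rot: [2.144, 2.296, -0.0]
wrist_force: [-2.1, 0.0, 5.1]
width: 0.246
grip_force: 49.5
```

Call:
step_arm([
  [[0,0,0],[-0.5,0,0],15],
  [[0,0,0],[-0.5,0,0],15],
  [[0,0,0],[0,0,0],15],
])

```text
time: 12.13
tool_pos: [0.5473, 0.14, 0.1359]
tcp_rot: [2.144, 2.296, 0.002]
wrist_force: [-2.1, 1.2, 4.6]
width: 0.245
grip_force: 49.5
```

Call:
step_arm([
  [[0,0,0],[0,0,0],15],
  [[0,0,0],[0,0,1],15],
  [[0,0,0],[0,0,0],15],
  [[0,0,0],[0,0,0],15],
])

```text
time: 12.47
tool_pos: [0.5473, 0.14, 0.1349]
tcp_rot: [2.144, 2.296, 0.002]
wrist_force: [-1.6, 2.4, 6.7]
width: 0.243
grip_force: 49.6
```

Call:
step_arm([
  [[0,0,0],[0,-0.5,0],15],
  [[0,0,0],[0,-0.5,0],15],
  [[0,0,0],[0,0,0],15],
  [[0,0,0],[0,0,0],15],
])

```text
time: 12.8
tool_pos: [0.5471, 0.14, 0.1353]
tcp_rot: [2.143, 2.295, 0.004]
wrist_force: [-1.1, 1.9, 7.4]
width: 0.245
grip_force: 49.6
```

Call:
step_arm([
  [[0,0,0],[-0.5,0,0],15],
  [[0,0,0],[-0.5,0,0],15],
  [[0,0,0],[0,0,0],15],
  [[0,0,0],[0,0,0],15],
])

```text
time: 13.13
tool_pos: [0.5473, 0.1392, 0.1353]
tcp_rot: [2.143, 2.295, 0.005]
wrist_force: [-0.3, 2.6, 5.7]
width: 0.243
grip_force: 49.6
```

Call:
step_arm([
  [[0,0,0],[0,0,-6],15],
  [[0,0,0],[0,0,-4],15],
  [[0,0,0],[0,0,0],15],
  [[0,0,0],[0,0,0],15],
  [[0,0,0],[0,0,0],15],
])

```text
time: 13.55
tool_pos: [0.5456, 0.1382, 0.1436]
tcp_rot: [-2.144, -2.296, 0.001]
wrist_force: [0.3, -0.9, -0.1]
width: 0.241
grip_force: 49.2
```

```bash
cat > look.py <<'E'
from h import *
from fit import fitg
np.set_printoptions(precision=3,suppress=True)
for i in range(3):read_camera("side")
im=read_camera("wrist");c=calibration("wrist");s=read_state();T=Ro.from_rotvec(s["tcp_rot"]).as_matrix()
K=np.array(c["camera_matrix"]);R=np.array(c["R"]);t=np.array(c["t"]);Rt=R@T;tt=R@np.array(s["tool_pos"])+t;o=-Rt.T@tt
g=cv2.cvtColor(im,cv2.COLOR_RGB2GRAY).astype(float)
np.savez("look.npz",g=g,K=K,Rt=Rt,o=o)
def X(col,row,zt):
    d=Rt.T@np.linalg.inv(K)@np.array([col,row,1.]);return (o+d*(zt-o[2])/d[2])[:2]*1000
def cross(v,a,thr):
    for i in range(len(v)-1):
        if (v[i]-thr)*(v[i+1]-thr)<0:return a+i+(thr-v[i])/(v[i+1]-v[i])
for col in(268,272,276,280,284):
    e=cross(g[195:240,col],195,120);b=cross(g[322:350,col],322,95)
    if e is None or b is None:print(col,e,b);continue
    print(col,"up",e,"flbot x",X(col,e,.0805)[0],X(276,e,.0805)[1],"body edge x",X(col,e,.0965)[0],"low",b,"stem edge x",X(col,b,.0375))
for row in range(232,256,4):
    v=g[row,190:360];l=np.where(v<75)[0];print(row,190+l.min(),190+l.max(),(X(190+l.min()-.5,row,.079)+X(190+l.max()+.5,row,.079))/2)
fitg(im,c,[3,4]); mv((.5468,.1397,.1375),94)
E
python3 look.py
```

```text
268 up 218.44202898550725 flbot x 24.739355813621966 -1.1024338647150278 body edge x 19.695151567760465 low 339.5 stem edge x [-11.997  -4.19 ]
272 up 217.62941176470588 flbot x 25.158316455510157 -1.1019976256946908 body edge x 20.158663559357663 low 336.75 stem edge x [-10.713  -2.599]
276 up 217.43939393939394 flbot x 25.255907370121463 -1.10189571272292 body edge x 20.26663207637494 low 336.75 stem edge x [-10.712  -1.018]
280 up 217.6242774566474 flbot x 25.160227041243065 -1.1019948715205525 body edge x 20.160777312559365 low 339.5 stem edge x [-11.995   0.565]
284 up 218.44117647058823 flbot x 24.738350304276803 -1.1024334067133308 body edge x 19.694039134771433 low 339.2 stem edge x [-11.854   2.15 ]
232 246 349 [18.191  9.507]
236 242 348 [16.086  8.305]
240 238 348 [13.965  7.343]
244 211 347 [11.828  0.377]
248 211 347 [9.674 0.38 ]
252 211 347 [7.504 0.383]
gauge [0.545 0.169 0.034 0.   ] score -79.96171569824219
1 0.5474946547941544 0.0845590955225415
2 0.545566832632396 0.14052590266492399
3 0.5436390104706376 0.19649270980730643
4 0.5417111883088792 0.25245951694968893
tcp [0.546 0.138 0.144] shift [1.3 1.2 6.1] norm 6.0 turn [-0.001  0.    -0.002] t 13.75 F [ 0.52  -0.39  -0.615] w 0.2439029485806464
```

```bash
python3 - <<'E'
import numpy as np
from scipy.optimize import least_squares
D=np.load("look.npz");g,K,Rt,o=(D[k] for k in("g","K","Rt","o"))
cols=np.arange(238,316,2);e=[]
for c in cols:
    v=g[190:262,c];i=np.where((v[:-1]>=110)&(v[1:]<110))[0]
    e.append(190+i[0]+(110-v[i[0]])/(v[i[0]+1]-v[i[0]]) if len(i) else np.nan)
e=np.array(e);print(np.round(e,1))
a=np.linspace(-np.pi/2,np.pi/2,721)
def top(cx,cy,rb,s=1):
    out=np.full(len(cols),1e3)
    for r,z in((.024,.0775),(.024,.0805),(rb,.0965)):
        P=np.c_[cx+r*np.cos(a),cy+r*np.sin(a),0*a+z];p=((P-o)@Rt.T)@K.T;p=p[:,:2]/p[:,2:];j=np.argsort(p[:,0])
        out=np.minimum(out,np.interp(cols,p[j,0],p[j,1],left=1e3,right=1e3))
    return out
m=np.isfinite(e)
for rb in(.0185,.019,.020,.021):
    f=least_squares(lambda v:np.clip((top(v[0]*1e-3,v[1]*1e-3,rb)-e)[m],-8,8),[.5,-1],loss="soft_l1",f_scale=.3,diff_step=1e-2)
    print(rb,f.x,"cost",f.cost,np.round(f.fun[::4],1))
E
```

```text
[239.5 236.6 234.8 233.2 231.  229.4 227.8 225.8 224.2 223.2 222.2 221.1
 220.2 219.5 218.7 218.5 218.2 217.7 217.5 217.5 217.7 217.7 217.8 218.5
 218.7 218.8 219.7 220.5 221.5 222.5 223.8 225.1 226.5 228.5 230.5 231.8
 232.6 235.6 238.1]
0.0185 [ 0.61157019 -0.69652088] cost 10.394259870276843 [-1.9 -1.7 -0.   0.7  1.   1.   0.8  0.2 -1.  -1.3]
0.019 [ 0.59695469 -0.70698998] cost 10.295590783607649 [-1.9 -1.7 -0.   0.7  1.   0.9  0.9  0.2 -1.  -1.2]
0.02 [ 0.15772653 -0.73740356] cost 4.038151046614988 [-1.1 -0.9  0.8  0.4  0.  -0.   0.1  0.2 -0.1 -0.3]
0.021 [-0.67960984 -0.85077726] cost 1.3634728524580246 [ 0.2  0.6  0.2 -0.1 -0.3 -0.3 -0.2 -0.2  0.1  1.5]
```

Call:
step_arm([
  [[0,0,0],[3.3,0.6,0],15],
  [[0,0,0],[0,0,0],15],
  [[0,0,0],[0,0,4],15],
  [[0,0,0],[0,0,2.5],15],
  [[0,0,0],[0,0,1],15],
])

```text
time: 14.17
tool_pos: [0.5464, 0.1419, 0.1364]
tcp_rot: [-2.144, -2.296, -0.0]
wrist_force: [-1.7, -0.4, 3.9]
width: 0.246
grip_force: 49.4
```

Call:
step_arm([
  [[0,0,0],[0,0,1],15],
  [[0,0,0],[0,0,0.5],15],
  [[0,0,0],[0,0,0],15],
  [[0,0,0],[0,0,0],15],
  [[0,0,0],[0,0,0],15],
])

```text
time: 14.58
tool_pos: [0.5464, 0.1419, 0.1357]
tcp_rot: [-2.144, -2.296, -0.0]
wrist_force: [-1.1, -0.2, 4.9]
width: 0.241
grip_force: 49.5
```

Call:
step_arm([
  [[0,0,0],[0,0,-8],15],
  [[0,0,0],[0,0,-12],15],
  [[0,0,0],[25,0.9,0],15],
  [[0,0,0],[25,0.9,0],15],
  [[0,0,0],[5,0.1,0],15],
])

```text
time: 15.0
tool_pos: [0.5452, 0.1994, 0.1567]
tcp_rot: [2.143, 2.297, 0.005]
wrist_force: [0.4, 0.6, 0.5]
width: 0.244
grip_force: 49.3
```

Call:
step_arm([
  [[0,0,0],[0,0,0],15],
  [[0,0,0],[0,0,0],15],
  [[0,0,0],[0,0,0],15],
  [[0,0,0],[0,0,0],15],
  [[0,0,0],[0,0,0],15],
])

```text
time: 15.42
tool_pos: [0.5444, 0.1959, 0.155]
tcp_rot: [-2.145, -2.295, 0.001]
wrist_force: [0.4, 0.5, -1.6]
width: 0.243
grip_force: 49.3
```

```bash
python3 - <<'E'
from h import *
from fit import fitg
for i in range(4):read_camera("side")
c=calibration("wrist");im=read_camera("wrist")
fitg(im,c,[4])
mv((.5445,.1974,.1425),94)
E
```

```text
gauge [ 0.5469  0.1694  0.0601 -0.0005] score -39.55061721801758
1 0.551965410363743 0.0855391899221742
2 0.5486023742533154 0.1414381164603463
3 0.5452393381428876 0.19733704299851837
4 0.54187630203246 0.2532359695366905
tcp [0.5445 0.1965 0.1551] shift [ 0.9  0.  12.6] norm 13.0 turn [-0.0001  0.     -0.002 ] t 15.6667 F [ 0.0925 -0.4127 -0.7767] w 0.24203920716453328
```

Call:
step_arm([
  [[0,0,0],[0.7,0,4],15],
  [[0,0,0],[0,0,4],15],
  [[0,0,0],[0,0,2.5],15],
  [[0,0,0],[0,0,1.5],15],
  [[0,0,0],[0,0,1],15],
])

```text
time: 16.08
tool_pos: [0.5441, 0.1974, 0.1414]
tcp_rot: [-2.144, -2.296, 0.001]
wrist_force: [0.4, 0.5, -0.4]
width: 0.245
grip_force: 49.3
```

Call:
step_arm([
  [[0,0,0],[0,0,1],15],
  [[0,0,0],[0,0,1],15],
  [[0,0,0],[0,0,0],15],
])

```text
time: 16.33
tool_pos: [0.5443, 0.1975, 0.1399]
tcp_rot: [-2.144, -2.296, 0.0]
wrist_force: [0.6, 0.0, -0.6]
width: 0.241
grip_force: 49.3
```

Call:
step_arm([
  [[0,0,0],[0,0,2],15],
  [[0,0,0],[0,0,2],15],
  [[0,0,0],[0,0,2],15],
  [[0,0,0],[0,0,0],15],
])

```text
time: 16.67
tool_pos: [0.5441, 0.1974, 0.1335]
tcp_rot: [-2.144, -2.296, 0.001]
wrist_force: [0.3, 0.4, -1.1]
width: 0.238
grip_force: 49.3
```

Entering step 3. Push home.

Call:
step_arm([
  [[0,0,0],[0,0,2],15],
  [[0,0,0],[0,0,2],15],
  [[0,0,0],[0,0,1.5],15],
  [[0,0,0],[0,0,1],15],
  [[0,0,0],[0,0,1],15],
])

```text
time: 17.08
tool_pos: [0.5444, 0.1975, 0.1264]
tcp_rot: [-2.144, -2.296, 0.0]
wrist_force: [0.8, -0.0, 1.4]
width: 0.241
grip_force: 49.3
```

Call:
step_arm([
  [[0,0,0],[0,0,1],15],
  [[0,0,0],[0,0,0],15],
  [[0,0,0],[0,0,0],15],
])

```text
time: 17.33
tool_pos: [0.5444, 0.1975, 0.1259]
tcp_rot: [-2.144, -2.296, 0.0]
wrist_force: [-1.3, -0.2, 2.5]
width: 0.246
grip_force: 49.3
```

Call:
step_arm([
  [[0,0,0],[0,0,1],15],
  [[0,0,0],[0,0,0.5],15],
  [[0,0,0],[0,0,0],15],
  [[0,0,0],[0,0,0],15],
])

```text
time: 17.67
tool_pos: [0.5445, 0.1975, 0.1246]
tcp_rot: [2.144, 2.296, 0.0]
wrist_force: [-1.9, -1.1, 5.2]
width: 0.245
grip_force: 49.5
```

Call:
step_arm([
  [[0,0,0],[0,0,-1],15],
  [[0,0,0],[0,0,-0.5],15],
  [[0,0,0],[0,0,0],15],
  [[0,0,0],[0,0,0],28],
  [[0,0,0],[0,0,0],40],
])

```text
time: 18.08
tool_pos: [0.5445, 0.1975, 0.1253]
tcp_rot: [2.144, 2.296, 0.001]
wrist_force: [0.0, 0.1, -0.5]
width: 0.453
grip_force: 0.0
```

Call:
step_arm([
  [[0,0,0],[0,0,0],45],
  [[0,0,0],[0,0,0],45],
  [[0,0,0],[0,0,0],45],
  [[0,0,0],[0,0,0],45],
])

```text
time: 18.42
tool_pos: [0.5444, 0.1975, 0.1254]
tcp_rot: [-2.144, -2.296, 0.0]
wrist_force: [-0.0, -0.3, -0.5]
width: 0.53
grip_force: 0.0
```

Call:
step_arm([
  [[0,0,0],[0,0,-10],45],
  [[0,0,0],[0,0,-30],45],
  [[0,0,0],[0,0,-35],50],
  [[0,0,0],[-30,0,-20],60],
  [[0,0,0],[-30,0,0],60],
])

```text
time: 18.83
tool_pos: [0.5521, 0.1389, 0.2279]
tcp_rot: [2.136, 2.294, 0.015]
wrist_force: [1.3, -0.4, 0.5]
width: 0.706
grip_force: 0.0
```

Call:
step_arm([
  [[0,0,0],[0,0,0],60],
  [[0,0,0],[0,0,0],60],
  [[0,0,0],[0,0,0],60],
])

```text
time: 19.08
tool_pos: [0.5483, 0.1376, 0.2207]
tcp_rot: [-2.145, -2.295, -0.0]
wrist_force: [-0.7, 0.8, -1.0]
width: 0.702
grip_force: 0.0
```

```bash
python3 - <<'E'
from h import *
im=read_camera("wrist");sd=read_camera("side")
v=np.hstack([im[:300,130:430],cv2.resize(sd[120:270,180:330],(300,300),interpolation=cv2.INTER_CUBIC)])
cv2.imwrite("pics/end.png",v[:,:,::-1])
E
```

```text
(no output)
```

View pics/end.png

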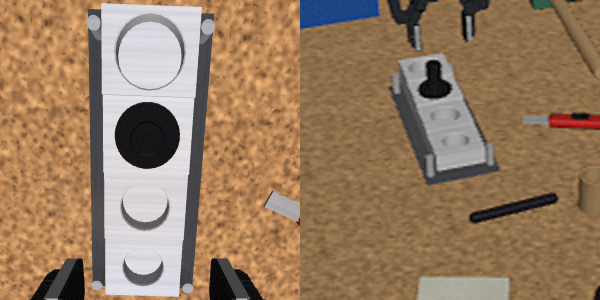

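The plug stands upright in step 3 (left crop pixel 147,135), with its flange on the step; the gripper is clear of it.

```bash
python3 -c "
from workcell import *
print(finish_job())"
```

```text
the job is handed in; nothing more can be done
None
```

The plug from the sheet was refused at step 1 and at step 2 (pressed there twice, with some sideways nudging in between, because the first press was about 1 mm off centre), entered step 3, and was pushed home flange down and released; readings on the gauge peaked at about 7 N, and the job is handed in at about 19 s.

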